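# Tuck the edge strip under a sign panel and hold it down

## Robot

A 7-joint arm with a two-finger parallel gripper is mounted at the origin on the work surface. World frame = base frame: x ahead of the robot, y to its left, z up, the work surface at z = 0. Lengths are in m, angles in rad, forces in N, time in s.
With the tool pointing down it reaches from about 0.4 to 0.85 m from the base axis. Payload 4.5 kg.
Tool frame: the origin (TCP) lies on the centre line of the jaws, within the pads' length; the fingertips stand 25 mm ahead of it and the grasp point (between the pads) lies 6 mm ahead of it (manip.finger_overhang is the distance from the TCP to the fingertips, in m); z points along the fingers, y is the line along which they close (so a half turn about z gives the same grasp; the last joint's range is limited). The gripper opens to 85 mm and grips with 20 to 120 N. Pads are 22 mm wide; open, the fingers measure 114 mm over their backs; the gripper's body (76 mm by 85 mm) begins 54 mm behind the grasp point. The pads swing forward as they close: fully open they stand 13 mm farther back than shut.
Start: joints at [1.347, 0.689, -0.195, 1.565, 0.157, 0.902, -0.215], TCP at [0.159, -0.604, 0.256] pointing down, gripper open.
Joint ranges: [-3.01, 3.01], [-0.46, 2.08], [-1.47, 1.51], [0.13, 2.56], [-1, 4.14], [0.04, 2.09], [-2.66, 2.66]. Speed limits (rad/s): [2.57, 2.57, 3.14, 3.14, 3.14, 3.14, 3.14].

## Interface

Orientations are given as a rotation vector (axis times angle).
In Python, from station import telemetry, snapshot, camera_params, manip gives the robot as it stands.
- The arm moves only by the tool arm_command, never from a script. Its arguments are lists of equal length, an entry for each row: "travel": the shift along the tool's x, y, z in a scale on which 1.0 is 0.8 m, a list of three; "rot": the turn, a rotation vector about the tool's x, y, z in shares of pi rad (1.0 is pi rad), a list of three. A call has 1 to 20 rows; each row is the pose to reach, as a shift and turn from the pose commanded when the call began, along the tool's axes at that moment; what a row does not reach only later rows make up. A row lasts 1/10 s, in which the tool goes at most 50 mm and 8.59 degrees, less where a joint would pass 70% of its speed; a pose out of reach is approached as far as the arm can. A shift or turn number past 1, either way, is cut back to 1. A call with a gripper value outside its range is refused whole. "jaw" is the opening, from 0 (shut) to 1 (fully open), set as the call begins (left out, the last holds). The fingers move at their own pace and stop on an object; "newtons" is the grip in N (left out, the last holds). Time passes only in rows, so rows that repeat a pose let the fingers close. It gives the time, the measured TCP pose, the force, the opening and the grip force at its end, in the units of the state.
- telemetry.sense(): the state, without advancing time (a new reading comes with each control period).
- snapshot(name): name is "scene" or "top"; returns the picture (400x640x3 uint8, blue, green, red); there is no depth.
- camera_params(name): a dict with "intrinsics" (3x3 intrinsics, pixels), "dist_coeffs" ([k1, k2, p1, p2, k3] as OpenCV has them; the pictures are not rectified), "origin" and "orientation" of the camera in the world. Camera axes: x right, y up, looking along -z (the intrinsics and any distortion apply to the point x, -y, -z); pixel columns grow to the right and rows downward; lengths in m; the calibration is good to about 2 mm. A picture is of the moment at which its call begins. camera_params takes no time and is no camera call.
- manip.hand_in(): hands the job in; it is judged then, once.
The state is a dict: "t": time; "joint_positions": joint angles; "qvel": joint speeds; "effort": joint torques, N m; "eef_pos": TCP position; "tcp_rot": TCP orientation; "contact_force": force on the tool from outside, world axes, zero at the start; "torque": the same for the moment, N m; "gripper_width": finger opening in m; "grip_force": force on a finger pad.
Only numpy, scipy, OpenCV 4.12 (cv2) and the standard library are available. Lean on these libraries where they do the work, as an engineer would, in place of code of your own. Each camera call takes 0.05 s, during which the arm holds its last target. There are 200 camera calls.

## Task

Pick up the metal edge strip by its wooden batten and slide its free edge about 25 mm (anything from 15 to 40 mm) under the loose near edge of the white sign panel, square to it, without lifting the panel and with the strip's whole length covered by the panel's width. Then press the strip flat on the backing board with about 15 N and finish while still holding it pressed down there, not letting go, ready for someone to tape it. Leave the tape roll, the mug and the wood offcut where they are.

Things in the scene. Friction and masses are not known exactly. Their poses are not given: they have to be found in the camera images.
- board: Fixed plywood board, 12 mm thick, 210 mm wide (y). Origin on its underside below the middle of the panel's loose near edge; x points under the panel, away from the robot within 20 deg. Bare apron x = -75 to 0 mm; panel over x = 0 to 130 mm and the full width. Gap below the panel z = 12 to 21 mm, open at near edge and sides, ending at a packing block at x = 60 mm.
- panel (a joint): Lift in rad of the white sign panel (130 x 210 x 5 mm, 250 g, dark arrow on it) about its far edge: 0 = in place, level; grows as the loose near edge is raised (0.08 rad = 10 mm). Only its weight holds it down, about 1.2 N at the loose edge.
- lap (a point): Middle of the upper rim of the panel's loose near edge (board x = 0, y = 0, z = 26 mm when not lifted).
- strip: Loose edge strip, 140 mm long (y), 100 to 200 g, lying flat left or right of the board. Aluminium tongue 4 mm thick, x = -8 to +68 mm (free edge); on it a wooden batten, x = -8 to +8, z = 4 to 30 mm, full length. Origin on the underside below the batten's centre, z up, x to the free edge, away from the robot within 30 deg. Centre of mass about x = +22 mm.
- edge_l (a point): Corner of the strip's free edge at strip x = +68 mm, y = +70 mm, on the underside.
- edge_r (a point): Corner of the strip's free edge at strip x = +68 mm, y = -70 mm, on the underside.
- tape_roll: Bystander: a roll of pale tape lying flat, 100 mm diameter, 48 mm high; it lies on the side of the board where the strip is not. Origin at the centre of its underside.
- mug: Bystander: a white mug, 80 mm diameter, 90 mm high. Origin at the centre of its underside.
- offcut: Bystander: a wooden offcut 50 by 110 by 22 mm. Origin at the centre of its underside.
There are look-alikes about, which are no part of the job. What is meant by the strip is not blue, and is the smaller of those in its own colour.

How it is judged:
On the way:
1. the strip's free edge is under the panel's loose edge at both corners, with the panel not lifted (x of each of edge_l, edge_r in the frame of board above 0.005 m and z of edge_l in the frame of board between 0.009 and 0.02 m and z of edge_r in the frame of board between 0.009 and 0.02 m and y of strip in the frame of board between -0.04 and 0.04 m and value of joint panel below 0.08 rad), for 0.2 s.
At the end, for the whole second after the job is handed in: Strip edge 15 to 40 mm under the panel at both corners, within 30 mm of the middle sideways, underside within 3 mm of the board's top, still; fingers on it with over 3 N, pressed on the board with over 6 N; panel within 0.025 rad of its place (x of edge_l in the frame of board between 0.015 and 0.04 m and x of edge_r in the frame of board between 0.015 and 0.04 m and y of strip in the frame of board between -0.03 and 0.03 m and z of strip in the frame of board between 0.009 and 0.015 m and z of each of edge_l, edge_r in the frame of board below 0.015 m and contact force between strip and board above 6 N and contact force between the fingers and strip above 3 N and value of joint panel below 0.025 rad and linear speed of strip below 0.01 m/s); the arm keeps its last pose, push and grip.
It fails at once if the panel is lifted more than 0.08 rad (10 mm at its loose edge) (value of joint panel above 0.08 rad).
It fails at once if the tape roll is moved more than 30 mm (distance of tape_roll from where it was at the start of the episode above 0.03 m).
It fails at once if the mug is moved more than 30 mm (distance of mug from where it was at the start of the episode above 0.03 m).
It fails at once if the offcut is moved more than 30 mm (distance of offcut from where it was at the start of the episode above 0.03 m).
It also fails if it takes over 35 s, if anything falls off the work surface, if the arm or the gripper's body presses on something with over 40 N, if the wrist force passes 120 N, or if a joint passes its speed limit or range.

## Working session

There is one attempt and no reset: what is moved stays moved. The work goes in short steps, Python scripts to look and compute and a tool call to move; the robot and the scene stay as the last step left them, time stands still between calls to the robot, and variables do not carry over. Pictures are saved under pics/ and viewed, at most 10 in all, crops included, and the job is handed in when it is done.

Besides the shell and the picture viewer there is one more tool, called after "Emit:" as a command line: name --argument value ..., lists and objects as JSON in quotes. arm_command: Moves the arm, as the interface text tells. Its arguments: {"type":"object","properties":{"travel":{"type":"array","items":{"type":"array","items":{"type":"number"}}},"rot":{"type":"array","items":{"type":"array","items":{"type":"number"}}},"jaw":{"type":"number"},"newtons":{"type":"number"}},"required":["travel","rot"]}

```bash
mkdir -p pics; ls
python3 - <<'E'
from station import telemetry, snapshot, camera_params, manip
import cv2
print(telemetry.sense())
for n in("scene","top"):
    cv2.imwrite(f"pics/{n}0.png",snapshot(n)); print(camera_params(n))
E
```

```text
pics
{'t': 0.0, 'joint_positions': array([ 1.3467836 ,  0.68999975, -0.19447904,  1.5663648 ,  0.15733058,
        0.90251112, -0.2150939 ]), 'qvel': array([ 0.00119038, -0.000511  , -0.00095425,  0.00084419, -0.00111695,
       -0.00127661, -0.00166633]), 'effort': array([ 1.36962644e-04, -5.39611530e+01, -1.26623780e+00, -1.58542943e+01,
        9.15373850e-03,  9.54489573e-03, -1.33070029e-05]), 'eef_pos': array([ 0.15912407, -0.60376688,  0.25546776]), 'tcp_rot': array([-3.11368298e+00, -4.03746258e-01,  6.66301952e-04]), 'contact_force': array([ 0.4628107 ,  0.44857447, -0.07877692]), 'torque': array([ 0.02163075, -0.0054909 ,  0.01141155]), 'grip_force': 0.0, 'gripper_width': 0.0854508353301404}
{'intrinsics': array([[501.1715833 ,   0.        , 320.66266827],
       [  0.        , 501.1715833 , 200.53522493],
       [  0.        ,   0.        ,   1.        ]]), 'dist_coeffs': array([-0.08254635,  0.        ,  0.        ,  0.        ,  0.        ]), 'origin': array([ 1.63398277, -0.0235236 ,  0.82732868]), 'orientation': array([0.77529456, 0.71437362, 1.41348512])}
{'intrinsics': array([[407.3455264 ,   0.        , 320.33427168],
       [  0.        , 407.3455264 , 195.85708872],
       [  0.        ,   0.        ,   1.        ]]), 'dist_coeffs': array([-0.02194209,  0.        ,  0.        ,  0.        ,  0.        ]), 'origin': array([0.34445087, 0.04533558, 1.22738196]), 'orientation': array([ 0.09522046, -0.10833221, -1.55737348])}
```

View pics/top0.png

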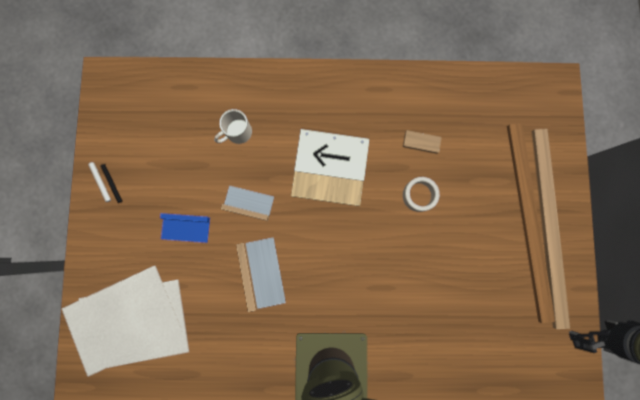

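View pics/scene0.png

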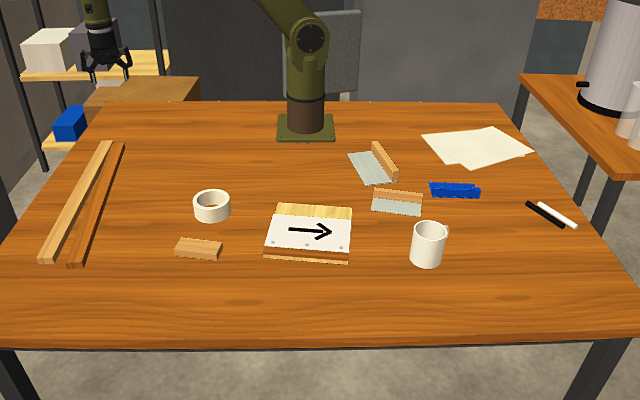

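The top view shows the target strip at about (248,202), with its batten on the near side. The board and panel are at (330,167), the mug at (235,127), the tape at (422,194), the offcut at (422,142), and a larger look-alike at (261,274).

```bash
cat > h.py <<'E'
import numpy as np, cv2
from scipy.spatial.transform import Rotation as R
from station import telemetry, snapshot, camera_params, manip
def px2w(name,uv,z):
    c=camera_params(name); uv=np.atleast_2d(np.array(uv,float))
    n=cv2.undistortPoints(uv[:,None],c["intrinsics"],c["dist_coeffs"])[:,0]
    d=np.c_[n[:,0],-n[:,1],-np.ones(len(n))]@R.from_rotvec(c["orientation"]).as_matrix().T
    o=c["origin"]; z=np.broadcast_to(z,len(d))
    return o+d*((z-o[2])/d[:,2])[:,None]
def w2px(name,P):
    c=camera_params(name); Q=(np.atleast_2d(P)-c["origin"])@R.from_rotvec(c["orientation"]).as_matrix()
    Q=Q*[1,-1,-1]
    return cv2.projectPoints(Q[:,None],np.zeros(3),np.zeros(3),c["intrinsics"],c["dist_coeffs"])[0][:,0]
E
python3 - <<'E'
import cv2
a=cv2.imread("pics/top0.png"); b=cv2.imread("pics/scene0.png")
f=lambda i,x,y,w,h,s:cv2.resize(i[y:y+h,x:x+w],None,fx=s,fy=s,interpolation=cv2.INTER_CUBIC)
cv2.imwrite("pics/c1.png",f(a,215,120,160,100,5))
cv2.imwrite("pics/c2.png",f(b,255,180,180,90,4.4))
E
```

```text
(no output)
```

View pics/c1.png

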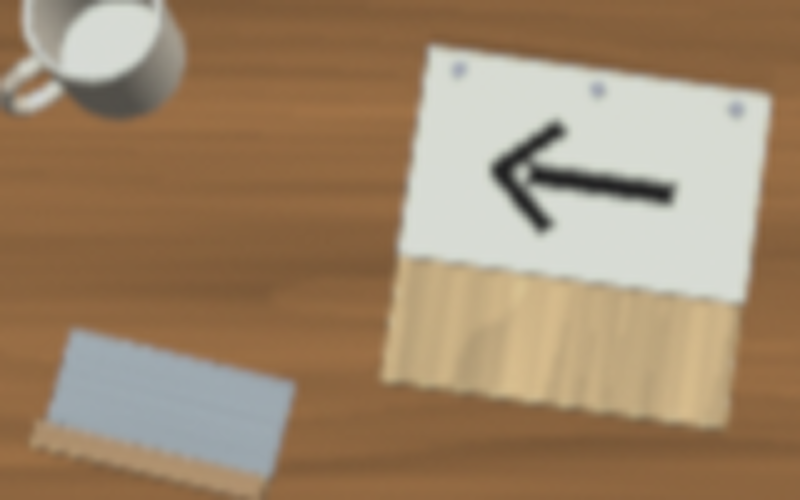

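View pics/c2.png

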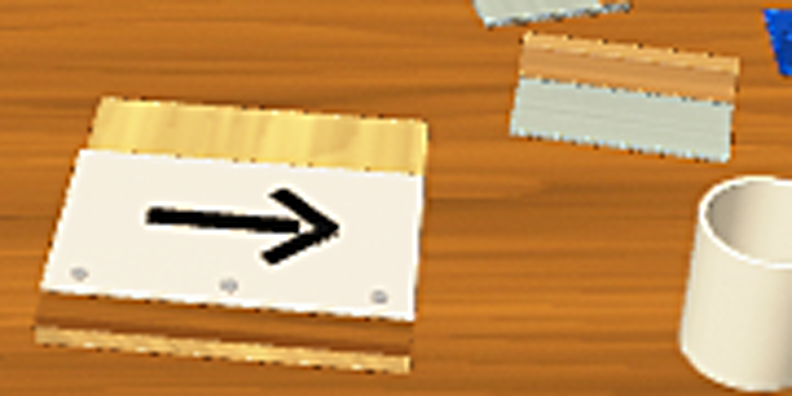

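The crops show the corners of the strip and board clearly. I'll fit both poses using the two cameras together.

Run:
```python
from h import *
from scipy.optimize import least_squares
T=lambda p:(np.array(p)+.5)/5-.5+[215,120]
S=lambda p:(np.array(p)+.5)/4.4-.5+[255,180]
strip=dict(m=[[68,70,4],[68,-70,4],[-8,70,30],[-8,-70,30]],top=T([[72,328],[296,381],[30,443],[262,497]]),scene=S([[728,160],[511,135],[739,58],[527,33]]))
board=dict(m=[[130,105,26],[130,-105,26],[0,105,26],[0,-105,26],[-75,105,12],[-75,-105,12]],
 top=T([[430,45],[772,95],[399,257],[744,302],[381,381],[728,428]]),scene=S([[413,318],[42,290],[425,174],[80,150],[427,121],[104,97]]))
for n,o in(("strip",strip),("board",board)):
    m=np.array(o["m"])/1e3
    W=lambda p:np.c_[m[:,:2]@np.array([[np.cos(p[2]),-np.sin(p[2])],[np.sin(p[2]),np.cos(p[2])]]).T+p[:2],m[:,2]]
    for cs in(("top","scene"),("top",),("scene",)):
        f=lambda p:np.concatenate([(w2px(c,W(p))-o[c]).ravel() for c in cs])
        r=least_squares(f,[.5,.1,0]);print(n,cs,np.round(r.x[:2],4),"deg",round(np.degrees(r.x[2]),2),np.round(r.fun,1))
s=telemetry.sense();print(R.from_rotvec(s["tcp_rot"]).as_matrix().round(3))
# mug, tape
for n,uv,z in(("mug top rim",[235,121],.09),("tape",[422,194],.048),("offcut",[423,141],.022),("lookalike corners",[[238,244],[250,311],[276,238],[285,302]],.01)):print(n,px2w("top",uv,z).round(3))
```

```text
strip ('top', 'scene') [0.4538 0.261 ] deg -12.62 [-0.3 -0.6 -0.3 -0.7 -0.4 -0.2 -0.8 -0.1  0.3 -0.6 -0.6 -1.1 -0.5 -0.2
 -0.9 -0.3]
strip ('top',) [0.4526 0.2596] deg -12.5 [ 0.1 -0.2  0.1 -0.4  0.1  0.3 -0.3  0.2]
strip ('scene',) [0.4564 0.2619] deg -12.81 [ 0.7  0.  -0.2 -0.6 -0.   0.4 -0.5  0.2]
board ('top', 'scene') [0.5648 0.0118] deg -7.42 [-0.3 -0.1 -0.2 -0.6 -0.4 -0.9  0.  -0.2 -0.2 -0.6 -0.5 -0.2  0.2 -1.1
 -0.4 -1.2 -0.3 -0.3 -0.2 -0.5  0.1 -0.3 -1.  -0.2]
board ('top',) [0.5635 0.0109] deg -7.29 [-0.1  0.4 -0.  -0.3 -0.1 -0.4  0.3  0.2  0.1 -0.  -0.1  0.2]
board ('scene',) [0.5673 0.0124] deg -7.58 [ 0.4 -0.3 -0.3 -0.6  0.   0.4  0.   0.   0.5  0.3 -0.7  0.3]
[[ 0.967  0.255 -0.001]
 [ 0.255 -0.967  0.002]
 [-0.    -0.002 -1.   ]]
mug top rim [[0.708 0.285 0.09 ]]
tape [[ 0.507 -0.262  0.048]]
offcut [[ 0.674 -0.275  0.022]]
lookalike corners [[0.357 0.279 0.01 ]
 [0.163 0.237 0.01 ]
 [0.376 0.166 0.01 ]
 [0.19  0.136 0.01 ]]
```

```bash
cat >> h.py <<'E'
def plan(wps):
    "wps: (x,y,z, angle of tool y in world deg, rows); tool kept pointing down"
    s=telemetry.sense(); M=R.from_rotvec(s["tcp_rot"]); p0=s["eef_pos"]; m=M.as_matrix()
    a0=np.degrees(np.arctan2(m[1,1],m[0,1])); p,a=p0.copy(),a0; tr=[];ro=[]
    for x,y,z,ang,n in wps:
        for k in range(1,n+1):
            q=p+(np.array([x,y,z])-p)*k/n; b=a+(ang-a)*k/n; c=np.radians(b)
            G=np.array([[-np.sin(c),np.cos(c),0],[np.cos(c),np.sin(c),0],[0,0,-1]]).T
            yv=np.array([np.cos(c),np.sin(c),0]);zv=np.array([0,0,-1.]);G=np.c_[np.cross(yv,zv),yv,zv]
            tr.append((m.T@(q-p0)).round(4).tolist()); ro.append(np.degrees((M.inv()*R.from_matrix(G)).as_rotvec()).round(1).tolist())
        p,a=np.array([x,y,z]),ang
    print("from",p0.round(4),"ang",a0.round(2));print("travel",tr);print("rot",ro)
E
python3 -c "
from h import *
plan([(.43,-.25,.25,-50,9),(.454,.261,.15,-12.6,11)])"
```

```text
from [ 0.1592 -0.6038  0.2555] ang -75.23
travel [[0.0391, -0.0303, 0.0007], [0.0782, -0.0607, 0.0013], [0.1174, -0.091, 0.002], [0.1565, -0.1214, 0.0027], [0.1956, -0.1517, 0.0033], [0.2347, -0.182, 0.004], [0.2739, -0.2124, 0.0046], [0.313, -0.2427, 0.0053], [0.3521, -0.273, 0.006], [0.3661, -0.3174, 0.0151], [0.38, -0.3617, 0.0243], [0.394, -0.4061, 0.0335], [0.4079, -0.4504, 0.0426], [0.4219, -0.4948, 0.0518], [0.4358, -0.5391, 0.061], [0.4498, -0.5835, 0.0701], [0.4638, -0.6278, 0.0793], [0.4777, -0.6722, 0.0885], [0.4917, -0.7165, 0.0976], [0.5056, -0.7609, 0.1068]]
rot [[-0.1, 0.0, -2.8], [-0.1, 0.0, -5.6], [-0.1, -0.0, -8.4], [-0.1, -0.0, -11.2], [-0.1, -0.0, -14.0], [-0.1, -0.0, -16.8], [-0.1, -0.0, -19.6], [-0.1, -0.0, -22.4], [-0.1, -0.0, -25.2], [-0.1, -0.0, -28.6], [-0.1, -0.0, -32.0], [-0.1, -0.0, -35.4], [-0.1, -0.0, -38.8], [-0.1, -0.0, -42.2], [-0.1, -0.0, -45.6], [-0.1, -0.0, -49.0], [-0.1, -0.0, -52.4], [-0.1, -0.0, -55.8], [-0.1, -0.0, -59.2], [-0.1, -0.0, -62.6]]
```

Units first: shifts go in shares of 0.8 m and turns go in shares of pi rad. So -0.761 m / 0.8 = -0.9513, 0.394 m / 0.8 = 0.4925, -62.6 degrees / 180 = -0.3478.

Emit:
arm_command --travel '[[0.0488, -0.0375, 0], [0.0975, -0.0763, 0], [0.1463, -0.1138, 0], [0.195, -0.1513, 0], [0.2438, -0.19, 0], [0.2938, -0.2275, 0], [0.3425, -0.265, 0], [0.3913, -0.3038, 0], [0.44, -0.3413, 0.0063], [0.4575, -0.3963, 0.0125], [0.475, -0.4525, 0.025], [0.4925, -0.5075, 0.0375], [0.51, -0.5625, 0.05], [0.5275, -0.6188, 0.0625], [0.545, -0.6738, 0.075], [0.5625, -0.73, 0.0875], [0.58, -0.785, 0.1], [0.5975, -0.84, 0.1125], [0.615, -0.8963, 0.125], [0.6325, -0.9513, 0.1325]]' --rot '[[0, 0, -0.0156], [0, 0, -0.0311], [0, 0, -0.0467], [0, 0, -0.0622], [0, 0, -0.0778], [0, 0, -0.0933], [0, 0, -0.1089], [0, 0, -0.1244], [0, 0, -0.14], [0, 0, -0.1589], [0, 0, -0.1778], [0, 0, -0.1967], [0, 0, -0.2156], [0, 0, -0.2344], [0, 0, -0.2533], [0, 0, -0.2722], [0, 0, -0.2911], [0, 0, -0.31], [0, 0, -0.3289], [-0.0006, 0, -0.3478]]' --jaw 0.5 --newtons 60

```text
t: 2.1
eef_pos: [0.454, 0.2622, 0.1493]
tcp_rot: [2.448, 1.966, -0.002]
contact_force: [1.6, -1.2, -0.1]
gripper_width: 0.0427
grip_force: 0.0
```

```bash
python3 -c "
from h import *
cv2.imwrite('pics/s1.png',cv2.resize(snapshot('scene')[120:280,280:500],None,fx=3,fy=3))
s=telemetry.sense();print(s['joint_positions'].round(2),s['contact_force'].round(2),s['gripper_width'],s['t'])
plan([(.454,.261,.08,-12.6,3),(.454,.261,.032,-12.6,5)])"
```

```text
[-0.46  0.74 -0.28  1.95  0.38  0.5  -1.21] [1.52 8.87 0.42] 0.04261471682629433 2.15
from [0.4536 0.2739 0.1495] ang -11.77
travel [[-0.0044, 0.001, 0.0231], [-0.0089, 0.002, 0.0462], [-0.0133, 0.003, 0.0694], [-0.0134, 0.003, 0.079], [-0.0135, 0.003, 0.0886], [-0.0136, 0.003, 0.0981], [-0.0137, 0.003, 0.1077], [-0.0138, 0.003, 0.1173]]
rot [[0.0, -0.6, 0.3], [0.0, -0.6, 0.6], [0.0, -0.6, 0.8], [0.0, -0.6, 0.8], [0.0, -0.6, 0.8], [0.0, -0.6, 0.8], [0.0, -0.6, 0.8], [0.0, -0.6, 0.8]]
```

View pics/s1.png

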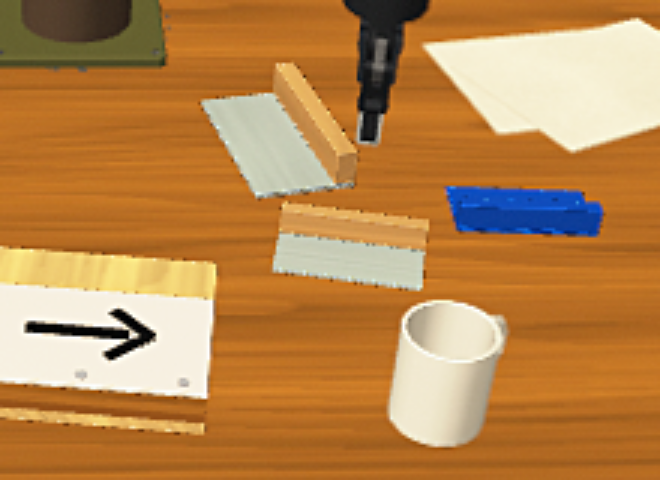

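The picture shows the gripper above and behind the strip, overshooting slightly from the abrupt stop. Next I'll let it settle, then descend.

Converted, 0.08 m / 0.8 = 0.1, 0.02 m / 0.8 = 0.025.

Emit:
arm_command --travel '[[0, 0, 0], [0, 0, 0], [0, 0, 0.025], [0, 0, 0.0563], [0, 0, 0.0813], [0, 0, 0.1], [0, 0, 0.1], [0, 0, 0.1]]' --rot '[[0, 0, 0], [0, 0, 0], [0, 0, 0], [0, 0, 0], [0, 0, 0], [0, 0, 0], [0, 0, 0], [0, 0, 0]]'

```text
t: 2.95
eef_pos: [0.455, 0.2588, 0.0706]
tcp_rot: [2.452, 1.959, -0.001]
contact_force: [0.6, -0.2, 0.3]
gripper_width: 0.0428
grip_force: 0.0
```

```bash
python3 -c "
from h import *
s=telemetry.sense();print(s['contact_force'].round(2),s['t'],manip.finger_overhang, R.from_rotvec(s['tcp_rot']).as_matrix().round(3))
plan([(.454,.261,.032,-12.6,4)])"
```

```text
[ 0.61 -0.24  0.29] 2.95 0.025 [[ 0.221  0.975  0.001]
 [ 0.975 -0.221 -0.002]
 [-0.002  0.002 -1.   ]]
from [0.455  0.2588 0.0706] ang -12.76
travel [[0.0005, -0.0004, 0.0096], [0.001, -0.0008, 0.0193], [0.0015, -0.0012, 0.0289], [0.002, -0.0015, 0.0386]]
rot [[0.1, 0.1, -0.0], [0.1, 0.1, -0.1], [0.1, 0.1, -0.1], [0.1, 0.1, -0.2]]
```

Converted, 0.038 m / 0.8 = 0.0475, 0.002 m / 0.8 = 0.0025.

Emit:
arm_command --travel '[[0, 0, 0.015], [0.0013, -0.0013, 0.03], [0.0025, -0.0013, 0.0413], [0.0025, -0.0013, 0.0475], [0.0025, -0.0013, 0.0475], [0.0025, -0.0013, 0.0475]]' --rot '[[0, 0, 0], [0, 0, 0], [0, 0, 0], [0, 0, 0], [0, 0, 0], [0, 0, 0]]'

```text
t: 3.55
eef_pos: [0.4542, 0.2625, 0.0321]
tcp_rot: [2.451, 1.963, -0.0]
contact_force: [0.4, 0.3, 1.0]
gripper_width: 0.0425
grip_force: 0.0
```

Emit:
arm_command --travel '[[0, 0, 0], [0, 0, 0], [0, 0, 0], [0, 0, 0], [0, 0, 0], [0, 0, 0], [0, 0, 0], [0, 0, 0]]' --rot '[[0, 0, 0], [0, 0, 0], [0, 0, 0], [0, 0, 0], [0, 0, 0], [0, 0, 0], [0, 0, 0], [0, 0, 0]]' --jaw 0 --newtons 60

```text
t: 4.35
eef_pos: [0.4545, 0.2626, 0.0328]
tcp_rot: [2.451, 1.962, 0.002]
contact_force: [0.5, -0.0, 5.6]
gripper_width: 0.0147
grip_force: 59.4
```

```bash
cat >> h.py <<'E'
B=np.array([.5648,.0118]); TH=-7.42
def bd(x,y=0.): c,s=np.cos(np.radians(TH)),np.sin(np.radians(TH)); return B+[c*x-s*y,s*x+c*y]
E
python3 -c "
from h import *
a=bd(-.085,.0017);print(a)
plan([(.4545,.2626,.053,-12.6,2),(.4545,.2626,.133,-12.6,3),(.46,.23,.133,-12,1),(*(np.array([.46,.23])*.12+a*.88),.133,-8,6),(*a,.12,TH,2),(*a,.12,TH,3)])"
```

```text
[0.48073132 0.02446281]
from [0.4545 0.2626 0.0328] ang -12.63
travel [[-0.0, 0.0, -0.0101], [-0.0, 0.0001, -0.0202], [-0.0, 0.0001, -0.0469], [-0.0001, 0.0002, -0.0735], [-0.0001, 0.0003, -0.1002], [-0.0307, 0.0127, -0.1002], [-0.0594, 0.0223, -0.1001], [-0.0882, 0.0319, -0.1001], [-0.1169, 0.0414, -0.1001], [-0.1457, 0.051, -0.1], [-0.1744, 0.0605, -0.1], [-0.2032, 0.0701, -0.1], [-0.2149, 0.074, -0.0935], [-0.2267, 0.0779, -0.087], [-0.2267, 0.0779, -0.087], [-0.2267, 0.0779, -0.087], [-0.2267, 0.0779, -0.087]]
rot [[0.1, 0.0, -0.0], [0.1, 0.0, -0.0], [0.1, 0.0, -0.0], [0.1, 0.0, -0.0], [0.1, 0.0, -0.0], [0.1, 0.0, -0.6], [0.1, 0.0, -1.3], [0.1, 0.0, -2.0], [0.1, 0.0, -2.6], [0.1, 0.0, -3.3], [0.1, 0.0, -4.0], [0.1, 0.0, -4.6], [0.1, 0.0, -4.9], [0.1, 0.0, -5.2], [0.1, 0.0, -5.2], [0.1, 0.0, -5.2], [0.1, 0.0, -5.2]]
```

Converted, -0.227 m / 0.8 = -0.2838, -0.087 m / 0.8 = -0.1088, -5.2 degrees / 180 = -0.0289.

Emit:
arm_command --travel '[[0, 0, -0.0125], [0, 0, -0.025], [0, 0, -0.0588], [0, 0, -0.0925], [0, 0, -0.125], [-0.025, 0.01, -0.125], [-0.0625, 0.0238, -0.125], [-0.1, 0.0363, -0.125], [-0.1375, 0.0488, -0.125], [-0.175, 0.0613, -0.125], [-0.2125, 0.0738, -0.125], [-0.2438, 0.0838, -0.125], [-0.2663, 0.0913, -0.1175], [-0.2788, 0.095, -0.1113], [-0.2838, 0.0975, -0.1088], [-0.2838, 0.0975, -0.1088], [-0.2838, 0.0975, -0.1088], [-0.2838, 0.0975, -0.1088]]' --rot '[[0, 0, 0], [0, 0, 0], [0, 0, 0], [0, 0, 0], [0, 0, 0], [0, 0, -0.0028], [0, 0, -0.0061], [0, 0, -0.01], [0, 0, -0.0139], [0, 0, -0.0178], [0, 0, -0.0217], [0, 0, -0.025], [0, 0, -0.0272], [0, 0, -0.0283], [0, 0, -0.0289], [0, 0, -0.0289], [0, 0, -0.0289], [0, 0, -0.0289]]'

```text
t: 6.15
eef_pos: [0.4807, 0.0255, 0.1198]
tcp_rot: [2.358, 2.074, 0.002]
contact_force: [-1.1, -0.5, -1.4]
gripper_width: 0.0145
grip_force: 58.6
```

```bash
python3 -c "
from h import *
cv2.imwrite('pics/s2.png',np.vstack([cv2.resize(snapshot('scene')[140:280,240:440],None,fx=3,fy=2.1,interpolation=2),cv2.resize(snapshot('top')[120:220,250:450],None,fx=3,fy=3,interpolation=2)]))
s=telemetry.sense();print(s['contact_force'].round(2),s['torque'].round(2),s['gripper_width'],s['grip_force'],s['t'],R.from_rotvec(s['tcp_rot']).as_matrix().round(4))
a=bd(-.078,.0017)
plan([(*a,.06,TH,4),(*a,.0475,TH,2)])"
```

```text
[ 0.63 -0.19 -1.15] [-0.02  0.04  0.04] 0.014794845150649136 58.61348569393158 6.25 [[ 1.278e-01  9.918e-01  1.500e-03]
 [ 9.918e-01 -1.278e-01 -7.000e-04]
 [-5.000e-04  1.600e-03 -1.000e+00]]
from [0.4807 0.025  0.1197] ang -7.34
travel [[-0.0001, 0.0018, 0.0149], [-0.0003, 0.0035, 0.0299], [-0.0004, 0.0053, 0.0448], [-0.0005, 0.007, 0.0598], [-0.0005, 0.007, 0.066], [-0.0005, 0.007, 0.0723]]
rot [[0.1, 0.0, 0.0], [0.1, 0.0, 0.0], [0.1, 0.0, 0.1], [0.1, 0.0, 0.1], [0.1, 0.0, 0.1], [0.1, 0.0, 0.1]]
```

View pics/s2.png

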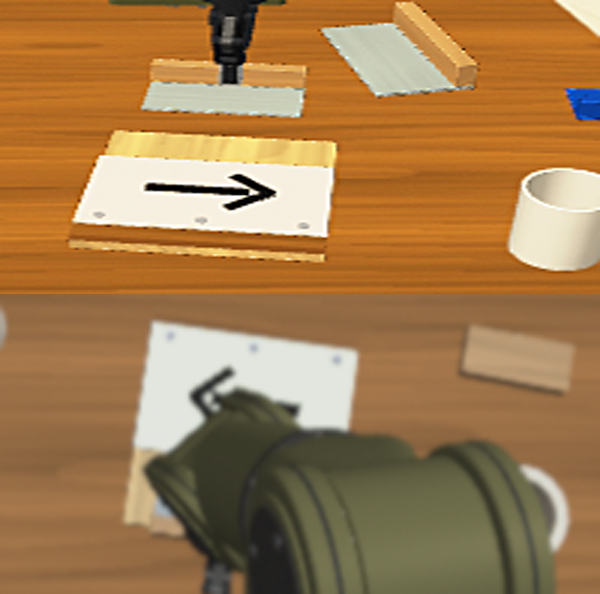

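The strip is held and looks level in front of the board, with its free-edge corners at scene pixels of about (288,192) and (341,195). I'll check that against the predicted position while descending.

Converted, 0.07 m / 0.8 = 0.0875, 0.066 m / 0.8 = 0.0825.

Emit:
arm_command --travel '[[0, 0.0025, 0.0188], [0, 0.005, 0.0375], [0, 0.0075, 0.0563], [-0.0013, 0.0088, 0.075], [-0.0013, 0.0088, 0.0825], [-0.0013, 0.0088, 0.0875], [-0.0013, 0.0088, 0.0875], [-0.0013, 0.0088, 0.0875]]' --rot '[[0, 0, 0], [0, 0, 0], [0, 0, 0], [0, 0, 0], [0, 0, 0], [0, 0, 0], [0, 0, 0], [0, 0, 0]]'

```text
t: 7.05
eef_pos: [0.4877, 0.0223, 0.05]
tcp_rot: [2.359, 2.072, 0.001]
contact_force: [0.9, -0.2, -1.0]
gripper_width: 0.0148
grip_force: 58.5
```

```bash
cat >> h.py <<'E'
def pred(pts,dz=.0328,yo=.0017):
    "strip points (m) -> world, from tool pose (grasped at strip x=0,y=yo, TCP dz above underside)"
    s=telemetry.sense(); m=R.from_rotvec(s["tcp_rot"]).as_matrix()
    return s["eef_pos"]+(np.array(pts)-[0,yo,dz])@np.c_[m[:,1],m[:,0],-m[:,2]].T
def inb(P):
    c,s=np.cos(np.radians(TH)),np.sin(np.radians(TH)); d=P[:,:2]-B; return np.c_[d@[c,s],d@[-s,c],P[:,2]]
E
python3 -c "
from h import *
im=snapshot('scene'); s=telemetry.sense();print(s['contact_force'].round(2),s['eef_pos'].round(4))
P=pred([[.068,.07,0],[.068,-.07,0],[.068,.07,.004],[.068,-.07,.004],[-.008,.07,.03],[-.008,-.07,.03]])
print((inb(P)*1e3).round(1)); q=w2px('scene',P)
c=cv2.resize(im[160:260,255:375],None,fx=6,fy=5.5,interpolation=2)
for u,v in q[2:]: cv2.circle(c,(int((u-255+.5)*6),int((v-160+.5)*5.5)),2,(0,0,255),-1)
for u,v in w2px('scene',[[*bd(0,y),.026] for y in(-.105,.105)]+[[*bd(-.075,y),.012] for y in(-.105,.105)]): cv2.circle(c,(int((u-255+.5)*6),int((v-160+.5)*5.5)),2,(255,0,0),-1)
cv2.imwrite('pics/s3.png',c)"
```

```text
[ 0.04 -0.21 -0.38] [0.4877 0.0222 0.0501]
[[ -9.7  68.6  17.4]
 [ -9.7 -71.4  17.5]
 [ -9.7  68.6  21.4]
 [ -9.7 -71.4  21.5]
 [-85.7  68.7  47.2]
 [-85.8 -71.3  47.3]]
```

View pics/s3.png

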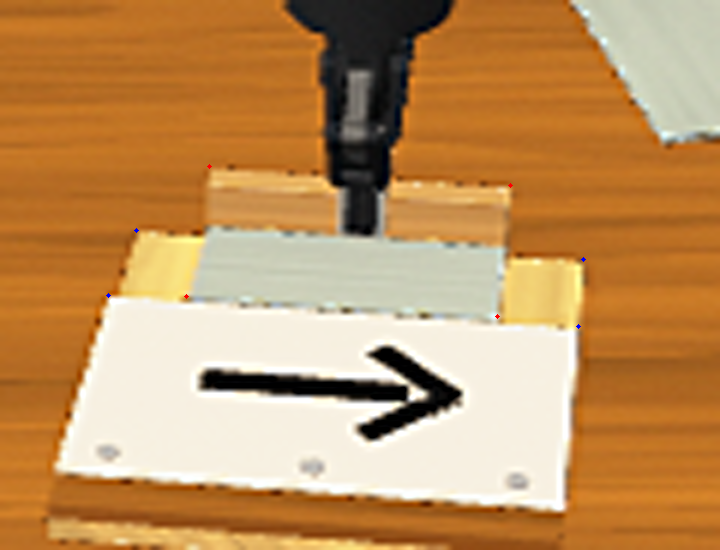

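The projected dots match the strip and board to within about 1 px, so the models hold. The free edge is perhaps 1 mm lower than predicted. I'll lower it to a light touch.

Converted, 0.0045 m / 0.8 = 0.0056, 0.004 m / 0.8 = 0.005.

Emit:
arm_command --travel '[[0, 0, 0.0019], [0, 0, 0.0038], [0, 0, 0.005], [0, 0, 0.0056], [0, 0, 0.0056], [0, 0, 0.0056]]' --rot '[[0, 0, 0], [0, 0, 0], [0, 0, 0], [0, 0, 0], [0, 0, 0], [0, 0, 0]]'

```text
t: 7.7
eef_pos: [0.4875, 0.0221, 0.0451]
tcp_rot: [2.359, 2.072, 0.0]
contact_force: [-0.5, -0.2, -1.5]
gripper_width: 0.0149
grip_force: 58.5
```

Converted, 0.024 m / 0.8 = 0.03, 0.021 m / 0.8 = 0.0263.

Emit:
arm_command --travel '[[0, 0.0025, 0], [0, 0.0063, 0], [0, 0.0113, 0], [0, 0.0163, 0], [0, 0.0213, 0], [0, 0.0263, 0], [0, 0.03, 0], [0, 0.03, 0], [0, 0.03, 0]]' --rot '[[0, 0, 0], [0, 0, 0], [0, 0, 0], [0, 0, 0], [0, 0, 0], [0, 0, 0], [0, 0, 0], [0, 0, 0], [0, 0, 0]]'

```text
t: 8.6
eef_pos: [0.5112, 0.019, 0.0451]
tcp_rot: [2.36, 2.072, -0.0]
contact_force: [0.1, 0.7, -0.8]
gripper_width: 0.0147
grip_force: 58.5
```

```bash
python3 -c "
from h import *
im=snapshot('scene'); s=telemetry.sense();print(s['contact_force'].round(2),s['eef_pos'].round(4))
P=pred([[.068,.07,0],[.068,-.07,0],[.068,.07,.004],[.068,-.07,.004],[-.008,.07,.03],[-.008,-.07,.03]])
print((inb(P)*1e3).round(1)); q=w2px('scene',P)
c=cv2.resize(im[160:260,255:375],None,fx=6,fy=5.5,interpolation=2)
for u,v in q[4:]: cv2.circle(c,(int((u-255+.5)*6),int((v-160+.5)*5.5)),2,(0,0,255),-1)
for u,v in w2px('scene',[[*bd(0,y),.026] for y in(-.105,.105)]+[[*bd(-.075,y),.012] for y in(-.105,.105)]): cv2.circle(c,(int((u-255+.5)*6),int((v-160+.5)*5.5)),2,(255,0,0),-1)
cv2.imwrite('pics/s4.png',c)"
```

```text
[ 0.76 -0.09 -1.74] [0.511  0.019  0.0451]
[[ 13.8  68.4  12.3]
 [ 13.8 -71.6  12.4]
 [ 13.8  68.4  16.3]
 [ 13.8 -71.6  16.4]
 [-62.2  68.5  42.2]
 [-62.2 -71.5  42.4]]
```

View pics/s4.png

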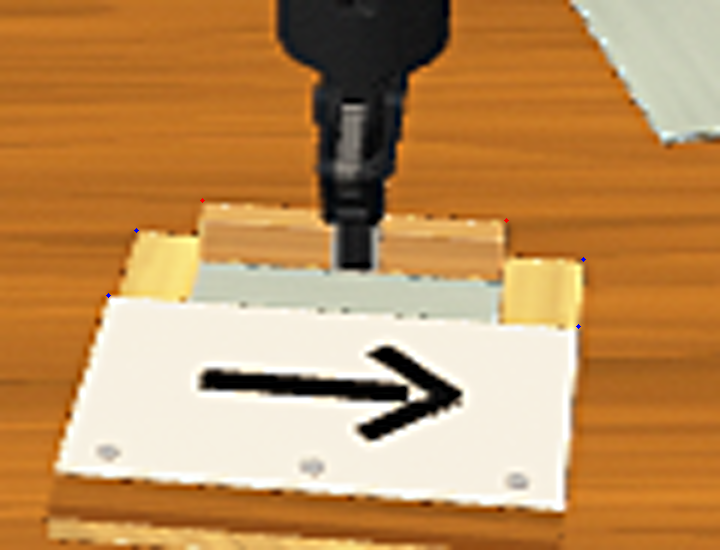

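The edge is under the panel, and the panel has not moved (blue dots on its rim). I'll advance 12 mm more, then press.

Emit:
arm_command --travel '[[0, 0.0038, 0], [0, 0.0088, 0], [0, 0.0125, 0], [0, 0.015, 0], [0, 0.015, 0], [0, 0.015, 0.0006], [0, 0.015, 0.0013], [0, 0.015, 0.0019], [0, 0.015, 0.0019], [0, 0.015, 0.0019]]' --rot '[[0, 0, 0], [0, 0, 0], [0, 0, 0], [0, 0, 0], [0, 0, 0], [0, 0, 0], [0, 0, 0], [0, 0, 0], [0, 0, 0], [0, 0, 0]]'

```text
t: 9.65
eef_pos: [0.5232, 0.0174, 0.0448]
tcp_rot: [2.359, 2.071, 0.001]
contact_force: [-1.2, 0.4, 10.6]
gripper_width: 0.015
grip_force: 60.2
```

Converted, 0.0004 m / 0.8 = 0.0005, 0.0002 m / 0.8 = 0.0003.

Emit:
arm_command --travel '[[0, 0, 0.0003], [0, 0, 0.0005], [0, 0, 0.0005], [0, 0, 0.0005], [0, 0, 0.0005], [0, 0, 0.0005]]' --rot '[[0, 0, 0], [0, 0, 0], [0, 0, 0], [0, 0, 0], [0, 0, 0], [0, 0, 0]]'

```text
t: 10.25
eef_pos: [0.5232, 0.0174, 0.0447]
tcp_rot: [2.358, 2.071, 0.001]
contact_force: [-2.6, 0.3, 15.3]
gripper_width: 0.0149
grip_force: 60.8
```

```bash
python3 -c "
from h import *
im=snapshot('scene'); s=telemetry.sense();print(s['contact_force'].round(2),s['torque'].round(2),s['eef_pos'].round(4),s['t'])
P=pred([[.068,.07,0],[.068,-.07,0],[.068,.07,.004],[.068,-.07,.004],[-.008,.07,.03],[-.008,-.07,.03]])
print((inb(P)*1e3).round(1)); q=w2px('scene',P)
c=cv2.resize(im[160:260,255:375],None,fx=6,fy=5.5,interpolation=2)
for u,v in q[4:]: cv2.circle(c,(int((u-255+.5)*6),int((v-160+.5)*5.5)),2,(0,0,255),-1)
for u,v in w2px('scene',[[*bd(0,y),.026] for y in(-.105,.105)]+[[*bd(-.075,y),.012] for y in(-.105,.105)]): cv2.circle(c,(int((u-255+.5)*6),int((v-160+.5)*5.5)),2,(255,0,0),-1)
cv2.imwrite('pics/s5.png',c)"
```

```text
[-1.64 -1.23 15.28] [-0.06  0.64 -0.02] [0.5232 0.0174 0.0447] 10.3
[[ 26.2  68.4  12. ]
 [ 26.1 -71.6  12.2]
 [ 26.1  68.4  16. ]
 [ 26.1 -71.6  16.2]
 [-49.9  68.4  41.8]
 [-49.9 -71.6  42. ]]
```

View pics/s5.png

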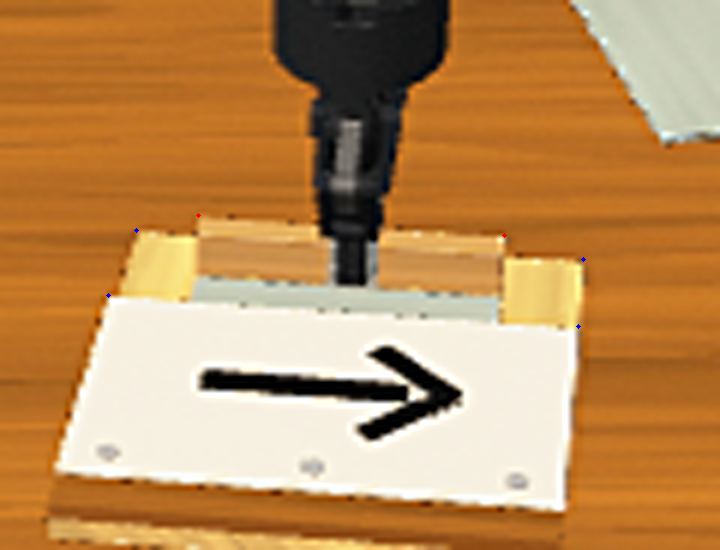

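The strip looks seated and the panel is unmoved. The wrist moment suggests the load may sit a little to the rear, so I'll tilt the nose down slightly to check that the tongue lies flat.

Converted, 0.6 degrees / 180 = 0.0033.

Emit:
arm_command --travel '[[0, 0, 0], [0, 0, 0], [0, 0, 0], [0, 0, 0]]' --rot '[[0.0017, 0, 0], [0.0033, 0, 0], [0.0033, 0, 0], [0.0033, 0, 0]]'

```text
t: 10.7
eef_pos: [0.5234, 0.0173, 0.0447]
tcp_rot: [-2.357, -2.07, 0.009]
contact_force: [-3.1, -0.8, 13.5]
gripper_width: 0.0148
grip_force: 60.8
```

```bash
python3 -c "
from h import *
s=telemetry.sense();print(s['contact_force'].round(2),s['torque'].round(2),s['eef_pos'].round(4),s['t'])
P=pred([[.068,.07,0],[.068,-.07,0],[0,0,0]])
print((inb(P)*1e3).round(1))"
```

```text
[-3.11 -0.8  13.55] [-0.18  0.1  -0.03] [0.5234 0.0173 0.0447] 10.7
[[ 26.   68.4  11.3]
 [ 26.  -71.6  11.5]
 [-42.   -1.6  12. ]]
```

The moment dropped from 0.64 to 0.10 N·m while the push held at about 14 N. The strip is therefore flat and loaded evenly, so I'll hand in.

```bash
python3 -c "
from station import manip
print(manip.hand_in())"
```

```text
the job is handed in; nothing more can be done
None
```

I handed the job in with the strip still gripped and pressed flat on the board at about 14 N; its free edge is about 26 mm under the panel, square to it and about 2 mm off centre, the panel did not lift, and nothing touched the bystanders (the system did not report a verdict).

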